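# Seal the preserves canister to the first slip of its lid clutch

### The job

Pick up the white lid by its green dial, set it fully home and level on the open plum canister, then turn the dial clockwise (seen from above) until its slip clutch first gives, and stop there: the dial must have slipped, but only by some 5 to 15 degrees, and never by 20. Do not force the lid, leave it sealed on the canister with the dial let go, and leave the three small jars where they stand.

Things in the scene. Friction and masses are not known exactly. Their poses are not given: they have to be found in the camera images.
- canister_mouth (a point): The open clear canister with a white rim, heavy and fixed to the counter, 136 x 106 x 120 mm outside (long side along this point's x), walls 4 mm, so the mouth is 128 x 98 mm. This point is the centre of the mouth at the height of the rim, 120 mm above the counter; z up.
- lid_center (a point): The loose white lid (0.25 to 0.4 kg), first lying right way up on the counter. Plate 140 x 110 x 6 mm, long side along x, z up; this point is the middle of the plate, 17 mm above the lid's underside. Seated, the plate rests on the rim all round, with this point 3 mm above the mouth point. Either way round will do (0 or 180 degrees).
- lid: The same lid at the foot of its plug (17 mm under lid_center, same axes). The black tapered plug reaches 14 mm below the plate: 124 x 94 mm at the plate (2 mm play each side in the mouth), 4 mm narrower each side at its foot.
- screw_flange (a point): Round grey screw flange, 60 mm across, 6 mm thick, red mark at its +x edge; this is the centre of its top, 9 mm above lid_center. It turns with the dial (drag 0.08 N m), clockwise from above to seal, until it comes up tight after 0.4 to 1.2 rad; where differs each time and no pose shows it. Then the gasket winds up (2 N m/rad, springs back when let go). Carried by the dial, the lid keeps its angle to it.
- dial_grip (a point): Green dial on the flange: upright bar 46 mm long (x), 16 wide (y: pinch here), 32 tall from the flange's top, on a 38 mm round foot 3 mm thick. The point is on the axis, 11 mm under the bar's top, 30 above lid_center: grip here. Its slip clutch gives at 0.35 N m: in line with the red mark until the flange is tight, then the dial runs on over it.
- dial: The same dial, with its origin on the axis at the lid's underside (47 mm under dial_grip, same axes). The angle between the x axes of dial and flange is the slip; it stays when the dial is let go. Turning back first takes the slip back (0.05 N m) and then unscrews the flange.
- olive_jar_center (a point): Small jar, 64 mm across, 95 mm high, olive with a brass cap; its centre. Leave it alone.
- ginger_jar_center (a point): Small jar, 56 mm across, 62 mm high, golden with a grey metal cap; its centre. Leave it alone.
- cherry_jar_center (a point): Small jar, 60 mm across, 80 mm high, red with a white cap; its centre. Leave it alone.
Mind the look-alikes: they are no part of the job. Several things look just like the part that bears canister_mouth: the one meant starts farthest from the robot's base.

How it is judged:
On the way, in this order (a step that is already met when the one before it is completed fails the run):
1. the lid sits fully home and level on the canister, its clutch not yet slipped (x of lid_center in the frame of canister_mouth between -0.004 and 0.004 m and y of lid_center in the frame of canister_mouth between -0.004 and 0.004 m and z of lid_center in the frame of canister_mouth between 0.001 and 0.005 m and angle between lid_center's own z axis and vertical below 0.03 rad and angle between the x axis of lid_center and the x axis of canister_mouth, either way round below 0.08 rad and angle between the x axis of dial_grip and the x axis of screw_flange, either way round below 0.03 rad), for 0.2 s.
2. the dial's clutch slips for the first time with the lid home (slip over 0.04 rad) (x of lid_center in the frame of canister_mouth between -0.004 and 0.004 m and y of lid_center in the frame of canister_mouth between -0.004 and 0.004 m and z of lid_center in the frame of canister_mouth between 0.001 and 0.005 m and angle between lid_center's own z axis and vertical below 0.03 rad and angle between the x axis of lid_center and the x axis of canister_mouth, either way round below 0.08 rad and angle between the x axis of dial_grip and the x axis of screw_flange, either way round above 0.04 rad), for 0.05 s.
At the end, for the whole second after the job is handed in: Lid home on the canister (plate centre 1 to 5 mm above the rim, within 4 mm of centre on each axis, level to 0.03 rad, square to 0.08 rad), at rest and released; dial slipped 0.04 to 0.35 rad over its flange, not backed off; the three jars within 20 mm of where they stood (all of step 2 and angle between the x axis of dial_grip and the x axis of screw_flange, either way round below 0.35 rad and linear speed of lid below 0.02 m/s and distance of each of olive_jar_center, ginger_jar_center, cherry_jar_center from where it was at the start of the episode below 0.02 m); the robot touches nothing.
It fails at once if the clutch is over-run: the dial slips by more than 0.35 rad (20 degrees) (angle between the x axis of dial_grip and the x axis of screw_flange, either way round above 0.35 rad).
It fails at once if the lid is forced against the canister with more than 45 N (contact force between lid and canister above 45 N).
It fails at once if the olive jar is shoved (over 20 mm) or tipped (distance of olive_jar_center from where it was at the start of the episode above 0.02 m or angle between olive_jar_center's own z axis and vertical above 0.3 rad).
It fails at once if the ginger jar is shoved (over 20 mm) or tipped (distance of ginger_jar_center from where it was at the start of the episode above 0.02 m or angle between ginger_jar_center's own z axis and vertical above 0.3 rad).
It fails at once if the cherry jar is shoved (over 20 mm) or tipped (distance of cherry_jar_center from where it was at the start of the episode above 0.02 m or angle between cherry_jar_center's own z axis and vertical above 0.3 rad).
It also fails if it takes over 58 s, if anything falls off the work surface, if the arm or the gripper's body presses on something with over 40 N, if the wrist force passes 120 N, or if a joint passes its speed limit or range.

### The arm

A 6-joint arm with a two-finger parallel gripper is mounted at the origin on the work surface. World frame = base frame: x ahead of the robot, y to its left, z up, the work surface at z = 0. Lengths are in m, angles in rad, forces in N, time in s.
With the tool pointing down it reaches from about 0.35 to 0.975 m from the base axis. Payload 4.9 kg.
Tool frame: the origin (TCP) lies at the very end of the fingers, on their centre line; the grasp point (between the pads) lies 19 mm behind it; z points along the fingers, y is the line along which they close (so a half turn about z gives the same grasp; the last joint's range is limited). The gripper opens to 85 mm and grips with 20 to 120 N. Pads are 22 mm wide; open, the fingers measure 114 mm over their backs; the gripper's body (76 mm by 85 mm) begins 54 mm behind the grasp point. The pads swing forward as they close: fully open they stand 13 mm farther back than shut.
Start: joints at [-0.119, 0.053, 1.613, -0, 1.476, -0.119], TCP at [0.625, 0, 0.231] pointing down, gripper open.
Joint ranges: [-3.01, 3.01], [-1.01, 2.22], [0.06, 2.58], [-1.02, 4.17], [0.09, 2.62], [-3.14, 3.14]. Speed limits (rad/s): [2.57, 2.57, 3.14, 3.14, 3.14, 3.14].

### API

Orientations are given as a rotation vector (axis times angle).
In Python, from station import ctrl, imaging gives the robot as it stands.
- The arm moves only by the tool play_rows, never from a script. Its argument "series" is a list of rows, each a list of 3 entries, a list of its own where there are three numbers: the opening, from 0 (shut) to 1 (fully open), then the shift along the tool's x, y, z each as a share of 0.05 m, from -1 to 1, then the turn, a rotation vector about the tool's x, y, z each as a share of 8 degrees, from -1 to 1. In form: [[grip, [dx, dy, dz], [ax, ay, az]], ...]. A call has 1 to 8 rows; each row shifts and turns the commanded pose from where the row before left it, along the tool's axes as they then stand; what a row does not reach is not made up. A row lasts 1/8 s, in which the tool goes at most 62.5 mm and 10.7 degrees, less where a joint would pass 70% of its speed; a pose out of reach is approached as far as the arm can. A call with a number of a shift or a turn outside -1 to 1 is refused whole. A call with a gripper value outside its range is refused whole. The fingers move at their own pace and stop on an object; "force" is the grip in N (left out, the last holds). Time passes only in rows, so rows that do not move let the fingers close. It gives the time, the measured TCP pose, the force, the opening and the grip force at its end, in the units of the state.
- ctrl.get_obs(): the state, without advancing time (a new reading comes with each control period).
- imaging.get_image(name): name is "scene" or "side" or "wrist"; returns a dict with "color" (420x560x3 uint8, blue, green, red), "fx", "fy", "cx", "cy" (pixels), "D" ([k1, k2, p1, p2, k3] as OpenCV has them; the pictures are not rectified), "extrinsics" (4x4, takes a point from world to camera coordinates); the wrist camera has in their place "hand_eye" (4x4, takes a point from camera to tool coordinates, whose origin is the TCP and whose axes are the flange's). Camera axes: x right, y down, z forward; pixel columns grow to the right and rows downward; lengths in m; the calibration is good to about 2 mm. A picture is of the moment at which its call begins: read the wrist's pose just before it. There is no depth.
- ctrl.finish_job(): hands the job in; it is judged then, once.
The state is a dict: "t": time; "q": joint angles; "dq": joint speeds; "effort": joint torques, N m; "tool_pos": TCP position; "tool_rot": TCP orientation; "contact_force": force on the tool from outside, world axes, zero at the start; "wrist_torque": the same for the moment, N m; "opening": finger opening in m; "grip_force": force on a finger pad.
Only numpy, scipy, OpenCV 4.12 (cv2) and the standard library are available. Lean on these libraries where they do the work, as an engineer would, in place of code of your own. Each camera call takes 0.05 s, during which the arm holds its last target. There are 200 camera calls.

## Working session

There is one attempt and no reset: what is moved stays moved. The work goes in short steps, Python scripts to look and compute and a tool call to move; the robot and the scene stay as the last step left them, time stands still between calls to the robot, and variables do not carry over. Pictures are saved under pics/ and viewed, at most 13 in all, crops included, and the job is handed in when it is done.

Besides the shell and the picture viewer there is one more tool, called after "Request:" as name([rows], argument=value, ...), one row to a line, values as JSON. play_rows: Moves the arm, as the interface text tells. Shift numbers are shares of 0.05 m and turn numbers shares of 8 degrees, none past 1 either way. Its arguments: {"type":"object","properties":{"series":{"type":"array"},"force":{"type":"number"}},"required":["series"]}

```bash
mkdir -p pics; ls; python3 - <<'E'
from station import ctrl, imaging
import cv2,numpy as np
o=ctrl.get_obs(); print({k:np.round(v,3) for k,v in o.items()})
for n in("scene","side","wrist"):
    d=imaging.get_image(n); cv2.imwrite(f"pics/{n}0.png",d["color"])
    print(n,d["fx"],d["cx"],d["cy"],d["D"]); print(np.round(d.get("extrinsics",d.get("hand_eye")),4))
a=[cv2.imread(f"pics/{n}0.png") for n in("scene","side")]
E
```

```text
pics
{'t': np.float64(0.0), 'q': array([-0.119,  0.053,  1.614, -0.   ,  1.476, -0.119]), 'dq': array([-0.   , -0.   ,  0.002,  0.   , -0.002,  0.   ]), 'effort': array([ 0.0000e+00, -3.9367e+01, -3.7018e+01, -0.0000e+00,  7.0000e-03,
       -0.0000e+00]), 'tool_pos': array([0.624, 0.   , 0.23 ]), 'tool_rot': array([-2.22e+00, -2.22e+00,  2.00e-03]), 'contact_force': array([-0.692,  0.014,  0.491]), 'wrist_torque': array([ 0.022, -0.011, -0.018]), 'grip_force': np.float64(0.0), 'opening': np.float64(0.085)}
scene 544.2884431094498 279.1593920387465 205.71770246633 [0.06738766 0.         0.         0.         0.        ]
[[ 0.6988  0.7153  0.0115 -0.363 ]
 [ 0.4248 -0.402  -0.8111 -0.1332]
 [-0.5756  0.5716 -0.5848  1.4982]
 [ 0.      0.      0.      1.    ]]
side 390.962921439584 280.841437465124 203.975314437073 [-0.08281444  0.          0.          0.          0.        ]
[[ 0.7252 -0.6884  0.0156 -0.3556]
 [-0.4064 -0.4462 -0.7973  0.295 ]
 [ 0.5558  0.5719 -0.6033  0.6545]
 [ 0.      0.      0.      1.    ]]
wrist 324.24326460813126 279.65727750820383 210.80244640818782 [-0.06521506  0.          0.          0.          0.        ]
[[ 8.000e-04 -9.652e-01 -2.614e-01  6.650e-02]
 [ 1.000e+00  7.000e-04  5.000e-04 -2.000e-04]
 [-4.000e-04 -2.614e-01  9.652e-01 -1.413e-01]
 [ 0.000e+00  0.000e+00  0.000e+00  1.000e+00]]
```

View pics/scene0.png

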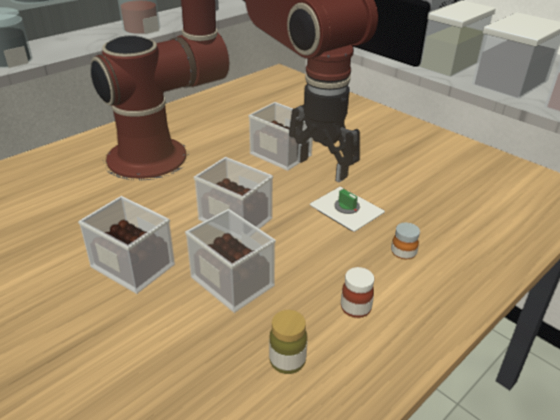

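View pics/side0.png

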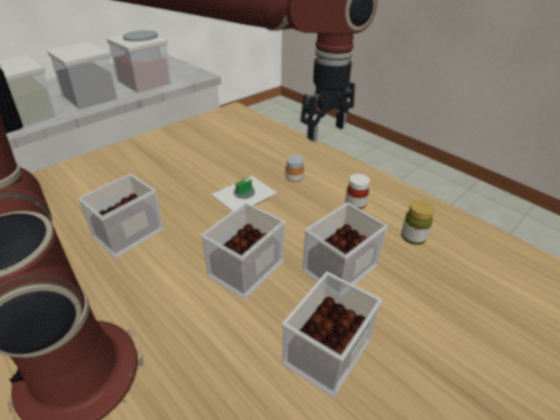

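The scene view shows the lid at about (347,207), with its green dial at (347,201), and canisters at (126,228), (234,185), (231,243) and (280,130). The side view shows the lid at (244,192). Next I'll get rough positions.

```bash
cat > h.py <<'E'
from station import ctrl, imaging
import cv2,numpy as np
from scipy.spatial.transform import Rotation as R
def grab(n,save=None):
    o=ctrl.get_obs(); d=imaging.get_image(n)
    if n=="wrist":
        T=np.eye(4);T[:3,:3]=R.from_rotvec(o["tool_rot"]).as_matrix();T[:3,3]=o["tool_pos"]
        d["c2w"]=T@np.array(d["hand_eye"])
    else: d["c2w"]=np.linalg.inv(d["extrinsics"])
    if save: cv2.imwrite(save,d["color"])
    return d
def rays(d,uv):
    K=np.array([[d["fx"],0,d["cx"]],[0,d["fy"],d["cy"]],[0,0,1]])
    p=cv2.undistortPoints(np.float64(uv).reshape(-1,1,2),K,np.float64(d["D"])).reshape(-1,2)
    return d["c2w"][:3,3],np.c_[p,np.ones(len(p))]@d["c2w"][:3,:3].T
def onz(d,uv,z):
    c,r=rays(d,uv); return c+r*((z-c[2])/r[:,2])[:,None]
def tri(obs):
    A=0;b=0
    for d,uv in obs:
        c,r=rays(d,[uv]); r=r[0]/np.linalg.norm(r); P=np.eye(3)-np.outer(r,r); A=A+P;b=b+P@c
    return np.linalg.solve(A,b)
def blob(d,lo,hi,roi=None):
    m=cv2.inRange(cv2.cvtColor(d["color"],cv2.COLOR_BGR2HSV),lo,hi)
    if roi: k=np.zeros_like(m);k[roi[1]:roi[3],roi[0]:roi[2]]=1;m*=k
    c=max(cv2.findContours(m,cv2.RETR_EXTERNAL,cv2.CHAIN_APPROX_NONE)[0],key=cv2.contourArea)
    return c
GL,GH=(45,90,30),(85,255,255)
E
python3 - <<'E'
from h import *
s=grab("scene");q=grab("side");w=grab("wrist")
ms,mq=[blob(d,GL,GH) for d in(s,q)]
cs,cq=[cv2.minEnclosingCircle(c)[0] for c in(ms,mq)]
print("dial",cs,cq,tri([(s,cs),(q,cq)]))
for n,d,uv in(("scene",s,[(126,226),(234,185),(231,240),(283,125)]),("side",q,[(122,203),(245,232),(345,230),(331,304)])):
    P=onz(d,uv,.12); print(n,np.c_[P,np.hypot(P[:,0],P[:,1])].round(3))
cv2.imwrite("pics/crop1.png",np.hstack([cv2.resize(s["color"][150:320,170:320],None,fx=2.6,fy=2.6),cv2.resize(q["color"][190:360,280:430],None,fx=2.6,fy=2.6)]))
print(onz(s,[(288,340),(358,292),(406,240)],.04))
E
```

```text
dial (346.5, 199.5) (243.5, 186.5) [0.54151647 0.19933724 0.03979027]
scene [[ 0.375 -0.274  0.12   0.465]
 [ 0.409 -0.03   0.12   0.41 ]
 [ 0.547 -0.156  0.12   0.569]
 [ 0.283  0.243  0.12   0.373]]
side [[ 0.233  0.239  0.12   0.334]
 [ 0.372 -0.018  0.12   0.373]
 [ 0.525 -0.149  0.12   0.546]
 [ 0.362 -0.252  0.12   0.441]]
[[ 0.74298019 -0.19781894  0.04      ]
 [ 0.75304326 -0.02095314  0.04      ]
 [ 0.7252373   0.17379198  0.04      ]]
```

View pics/crop1.png

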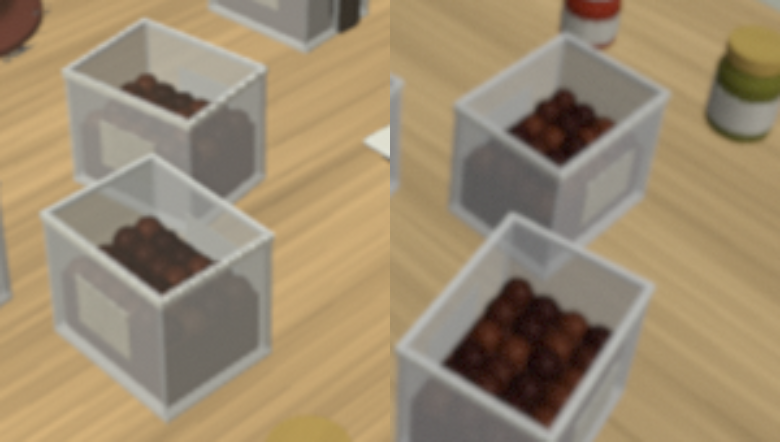

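View pics/wrist0.png

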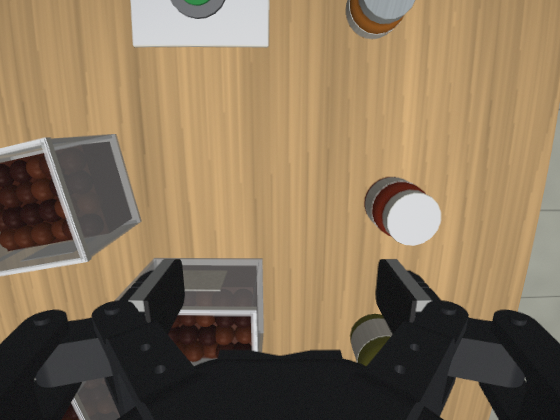

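The crop shows the front canister, which is the farthest one. Its rim corners are at scene (228,210), (186,231), (275,241) and (233,266), which puts its centre near (0.535,-0.15). In the wrist view, image up is world +y, and the lid's lower part is at (200,20). I'll look at the canister from closer first.

Request:
play_rows([
  [1,[-0.92,-0.38,-0.2],[0,0,0]],
  [1,[-0.92,-0.38,-0.2],[0,0,0]],
  [1,[-0.92,-0.38,-0.2],[0,0,0]],
  [1,[-0.92,-0.38,-0.2],[0,0,0]],
  [1,[-0.92,-0.38,-0.2],[0,0,0]],
  [1,[0,0,0],[0,0,0]],
  [1,[0,0,0],[0,0,0]],
])

```text
t: 1.18
tool_pos: [0.53, -0.2297, 0.2811]
tool_rot: [-2.221, -2.221, -0.001]
contact_force: [-0.2, 0.1, 0.1]
opening: 0.0853
grip_force: 0.0
```

```bash
python3 - <<'E'
from h import *
s=grab("scene");q=grab("side");w=grab("wrist","pics/w1.png")
import pickle;pickle.dump(w,open("w1.pkl","wb"))
S=[(274.6,241),(228.5,209.6),(186,231.5),(232.7,266.5)];Q=[(347.7,204.2),(305.4,230),(345.8,255.4),(386.5,226)]
C=np.array([tri([(s,a),(q,b)]) for a,b in zip(S,Q)]);print(C.round(4),C.mean(0))
E
```

```text
[[ 0.6022 -0.0948  0.1157]
 [ 0.4672 -0.0942  0.118 ]
 [ 0.4678 -0.199   0.1203]
 [ 0.6023 -0.1981  0.1162]] [ 0.53484365 -0.1465188   0.11755387]
```

View pics/w1.png

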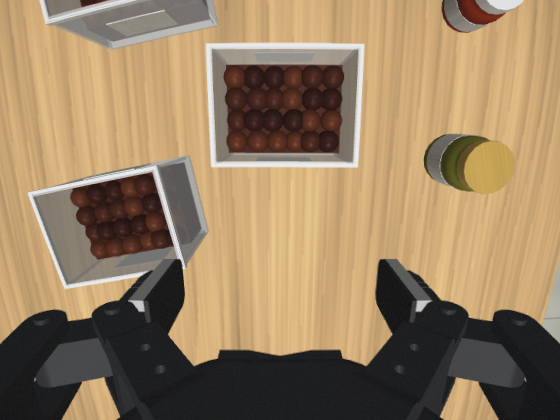

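The canister mouth is in full view, with outer rim corners at about (208,44), (363,44), (358,166) and (212,166). Next I'll refine those and move to look at the lid.

```bash
python3 - <<'E'
from h import *
import pickle;w=pickle.load(open("w1.pkl","rb"))
c=blob(w,(0,0,200),(179,40,255),(195,30,380,180)); 
h=cv2.convexHull(c); a=cv2.approxPolyDP(h,6,True)[:,0]; print(a,cv2.contourArea(h))
P=onz(w,a,.12); print(P.round(4))
b=cv2.minAreaRect(np.float32(P[:,:2])); print(b)
E
```

```text
[[363  44]
 [357 166]
 [211 166]
 [206  44]] 18789.0
[[ 0.6018 -0.0946  0.12  ]
 [ 0.6023 -0.2005  0.12  ]
 [ 0.4658 -0.2009  0.12  ]
 [ 0.4661 -0.095   0.12  ]]
((0.5339164137840271, -0.14773501455783844), (0.13642458617687225, 0.10596272349357605), 0.14236189424991608)
```

Request:
play_rows([
  [1,[0.9,0,0],[0,0,0]],
  [1,[0.9,0,0],[0,0,0]],
  [1,[0.9,0,0.2],[0,0,0]],
  [1,[0.9,0,0.2],[0,0,0]],
  [1,[0.9,0.1,0.2],[0,0,0]],
  [1,[0.9,0.1,0.2],[0,0,0]],
  [1,[0.9,0.05,0.2],[0,0,0]],
  [1,[0.5,0,0],[0,0,0]],
])

```text
t: 2.33
tool_pos: [0.5413, 0.1132, 0.2297]
tool_rot: [-2.216, -2.224, 0.003]
contact_force: [0.7, 0.5, -0.4]
opening: 0.0854
grip_force: 0.0
```

Request:
play_rows([
  [1,[0,0,0],[0,0,0]],
  [1,[0,0,0],[0,0,0]],
])

```text
t: 2.58
tool_pos: [0.5424, 0.1101, 0.2312]
tool_rot: [2.22, 2.222, -0.001]
contact_force: [0.9, -0.1, -0.9]
opening: 0.0855
grip_force: 0.0
```

```bash
python3 - <<'E'
from h import *
w=grab("wrist","pics/w2.png")
import pickle;pickle.dump(w,open("w2.pkl","wb"))
E
```

```text
(no output)
```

View pics/w2.png

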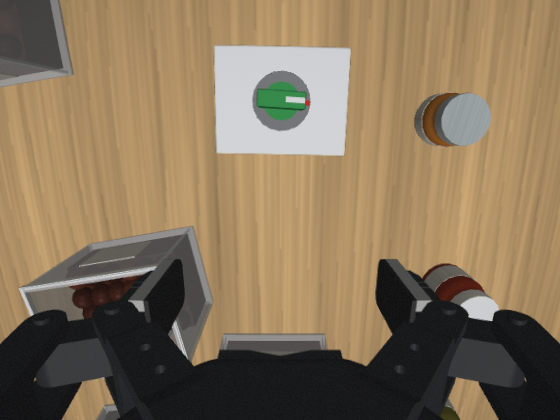

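The lid is in full view, with plate corners at about (215,46), (350,48), (345,155) and (217,153). The dial is at (282,100) with its red mark at +x. Next I'll measure it.

```bash
python3 - <<'E'
from h import *
import pickle;w=pickle.load(open("w2.pkl","rb"));s=grab("scene");q=grab("side")
c=blob(w,(0,0,170),(179,30,255),(195,25,375,175)); a=cv2.approxPolyDP(cv2.convexHull(c),6,True)[:,0]
P=onz(w,a,.020); print(a.tolist(),P.round(4).tolist(),cv2.minAreaRect(np.float32(P[:,:2])))
# bar top: brighter green
hsv=cv2.cvtColor(w["color"],cv2.COLOR_BGR2HSV); print(hsv[100,262],hsv[100,275],hsv[116,280])
g=blob(w,GL,GH,(230,60,330,145)); print(cv2.boundingRect(g),cv2.boundingRect(blob(s,GL,GH)),cv2.boundingRect(blob(q,GL,GH)))
f=cv2.inRange(hsv,(0,0,60),(179,60,140)); k=np.zeros_like(f);k[60:145,235:330]=255
ff=cv2.findContours(f&k,cv2.RETR_EXTERNAL,cv2.CHAIN_APPROX_NONE)[0]
e=cv2.fitEllipse(cv2.convexHull(np.vstack([x for x in ff if len(x)>15]))); print(e,onz(w,[e[0]],.026))
r=np.argwhere(cv2.inRange(hsv,(0,140,120),(8,255,255))&k)[:,::-1]; print("red",r.mean(0),onz(w,[r.mean(0)],.026))
wc=blob(w,(0,0,190),(179,40,255),(284,92,306,108)); 
# heights: dial centre across three views of the green blob
gc=[cv2.minEnclosingCircle(blob(d,GL,GH,roi))[0] for d,roi in((w,(230,60,330,145)),(s,None),(q,None))]
print(gc,tri(list(zip((w,s,q),gc))),tri([(w,gc[0]),(s,gc[1])]))
print(onz(s,[(242,199),(272,177)],.12))
cv2.imwrite("pics/crop2.png",cv2.resize(w["color"][35:165,205:365],None,fx=4,fy=4))
E
```

```text
[[350, 49], [343, 154], [217, 152], [215, 46]] [[0.6131, 0.2504, 0.02], [0.6106, 0.1446, 0.02], [0.4746, 0.1466, 0.02], [0.4769, 0.253, 0.02]] ((0.5438509583473206, 0.19848677515983582), (0.10641179233789444, 0.13646598160266876), 88.92950439453125)
[ 67 155 138] [ 67 153 138] [ 68 153 138]
(257, 82, 49, 38) (339, 190, 17, 19) (237, 180, 14, 15)
((280.9421081542969, 100.36759185791016), (56.873878479003906, 59.29670715332031), 4.586914539337158) [[0.54341709 0.19940071 0.026     ]]
red [307.44444444 102.5       ] [[0.57052293 0.1973995  0.026     ]]
[(281.0, 98.5), (346.5, 199.5), (243.5, 186.5)] [0.54227569 0.19987075 0.03951832] [0.54241861 0.19951861 0.0388753 ]
[[ 0.46033949 -0.05223297  0.12      ]
 [ 0.44211183  0.05158158  0.12      ]]
```

View pics/crop2.png

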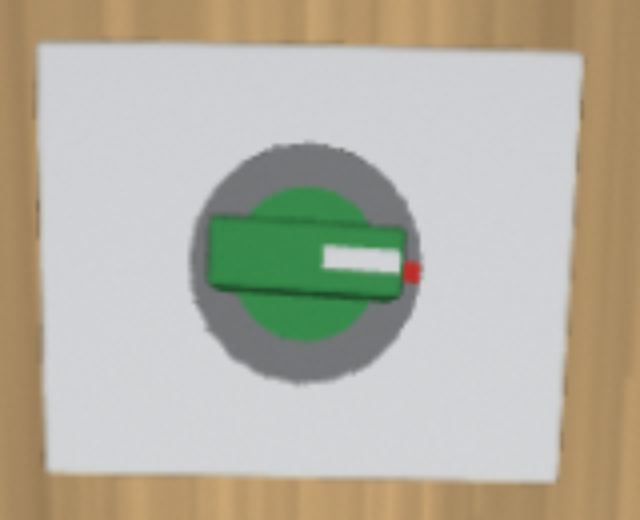

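The lid centre is at about (0.5437,0.199) with yaw about -1°, and the dial yaw is about -3°. I'll move above it and turn the tool -87° about its z.

Request:
play_rows([
  [1,[0.9,0.02,0],[0,0,-0.99]],
  [1,[0,0,0],[0,0,-0.99]],
  [1,[0,0,0],[0,0,-0.99]],
  [1,[0,0,0],[0,0,-0.99]],
  [1,[0,0,0],[0,0,-0.99]],
  [1,[0,0,0],[0,0,-0.99]],
  [1,[0,0,0],[0,0,-0.99]],
  [1,[0,0,0],[0,0,-0.99]],
])

```text
t: 3.72
tool_pos: [0.5437, 0.1541, 0.2314]
tool_rot: [0.719, 3.058, 0.0]
contact_force: [-0.3, -0.5, 0.4]
opening: 0.0853
grip_force: 0.0
```

Request:
play_rows([
  [1,[0,0,0],[0,0,-0.99]],
  [1,[0,0,0],[0,0,-0.99]],
  [1,[0,0,0],[0,0,-0.99]],
  [1,[0,0,0],[0,0,0]],
  [1,[0,0,0],[0,0,0]],
])

```text
t: 4.35
tool_pos: [0.5436, 0.1546, 0.2314]
tool_rot: [0.083, 3.14, -0.0]
contact_force: [-0.1, 0.2, -0.5]
opening: 0.0857
grip_force: 0.0
```

```bash
python3 - <<'E'
from h import *
o=ctrl.get_obs();M=R.from_rotvec(o["tool_rot"]).as_matrix();print(o["tool_pos"],o["q"].round(3),M.round(3).tolist())
print("shift to lid in tool axes",M.T@(np.array([.5435,.199,.031])-o["tool_pos"])/.05, "tooly yaw",np.degrees(np.arctan2(M[1,1],M[0,1])))
w=grab("wrist","pics/w3.png")
E
```

```text
[0.54359161 0.15455049 0.23136533] [ 0.145 -0.09   1.753 -0.     1.478 -1.372] [[-0.999, 0.053, 0.0], [0.053, 0.999, -0.0], [-0.0, -0.0, -1.0]]
shift to lid in tool axes [0.04923292 0.88776597 4.00727596] tooly yaw 86.96620231470192
```

View pics/w3.png

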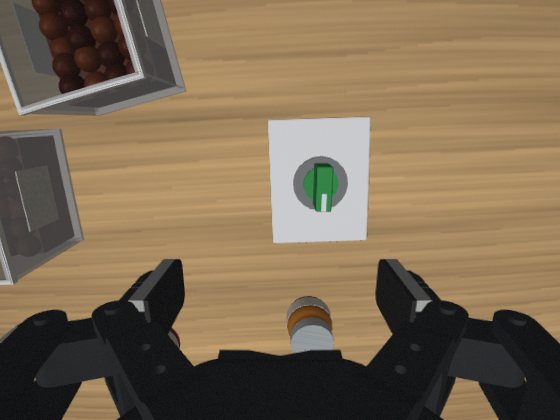

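The dial is at (322,187) and its bar lines up with the pads. I'll cross-check its position from this view, then go down.

```bash
python3 - <<'E'
from h import *
w=grab("wrist")
c=blob(w,(0,0,165),(179,30,255),(255,105,385,255)); a=cv2.approxPolyDP(cv2.convexHull(c),5,True)[:,0]
P=onz(w,a,.020); print(a.tolist(),cv2.minAreaRect(np.float32(P[:,:2])))
hsv=cv2.cvtColor(w["color"],cv2.COLOR_BGR2HSV)
k=np.zeros(hsv.shape[:2],np.uint8);k[145:220,280:360]=255
ff=cv2.findContours(cv2.inRange(hsv,(0,0,60),(179,60,140))&k,cv2.RETR_EXTERNAL,cv2.CHAIN_APPROX_NONE)[0]
e=cv2.fitEllipse(cv2.convexHull(np.vstack([x for x in ff if len(x)>15]))); print(e,onz(w,[e[0]],.026))
E
```

```text
[[369, 117], [366, 238], [273, 242], [268, 121]] ((0.5424292087554932, 0.19836676120758057), (0.10780677199363708, 0.13544951379299164), 89.47924041748047)
((319.8987731933594, 182.780029296875), (53.01218032836914, 54.47835922241211), 64.4037094116211) [[0.54192916 0.1987281  0.026     ]]
```

Request:
play_rows([
  [1,[0.05,0.89,0],[0,0,0]],
  [1,[0,0,0.9],[0,0,0]],
  [1,[0,0,0.9],[0,0,0]],
  [1,[0,0,0.7],[0,0,0]],
  [1,[0,0,0.5],[0,0,0]],
  [1,[0,0,0],[0,0,0]],
], force=40)

```text
t: 5.2
tool_pos: [0.5413, 0.1991, 0.0787]
tool_rot: [-0.08, -3.135, 0.002]
contact_force: [0.2, -1.8, 0.0]
opening: 0.085
grip_force: 0.0
```

Request:
play_rows([
  [1,[0,0,0.6],[0,0,0]],
  [1,[0,0,0.35],[0,0,0]],
  [1,[0,0,0],[0,0,0]],
  [0,[0,0,0],[0,0,0]],
  [0,[0,0,0],[0,0,0]],
  [0,[0,0,0],[0,0,0]],
  [0,[0,0,0],[0,0,0]],
  [0,[0,0,0],[0,0,0]],
], force=60)

```text
t: 6.2
tool_pos: [0.5436, 0.1993, 0.0345]
tool_rot: [0.079, 3.14, -0.001]
contact_force: [-1.3, -1.9, 4.8]
opening: 0.015
grip_force: 62.3
```

Request:
play_rows([
  [0,[0,0,0],[0,0,0]],
  [0,[0,0,0],[0,0,0]],
  [0,[0,0,0],[0,0,0]],
])

```text
t: 6.58
tool_pos: [0.5436, 0.1994, 0.0344]
tool_rot: [0.079, 3.14, -0.001]
contact_force: [-1.9, -2.0, 5.1]
opening: 0.0148
grip_force: 62.5
```

Gripped. I'll lift and look.

Request:
play_rows([
  [0,[0,0,-0.2],[0,0,0]],
  [0,[0,0,-0.6],[0,0,0]],
  [0,[0,0,-0.9],[0,0,0]],
  [0,[0,0,-0.9],[0,0,0]],
  [0,[0,0,-0.8],[0,0,0]],
  [0,[0,0,0],[0,0,0]],
  [0,[0,0,0],[0,0,0]],
  [0,[0,0,0],[0,0,0]],
])

```text
t: 7.58
tool_pos: [0.5415, 0.1992, 0.2002]
tool_rot: [-0.079, -3.135, 0.002]
contact_force: [0.1, -0.7, -4.0]
opening: 0.0145
grip_force: 61.4
```

```bash
python3 - <<'E'
from h import *
o=ctrl.get_obs();print(o["tool_pos"],o["contact_force"].round(2),o["wrist_torque"].round(2),o["q"].round(2))
w=grab("wrist","pics/w4.png");q=grab("side","pics/side4.png")
E
```

```text
[0.54149929 0.19923461 0.20016968] [ 0.13 -0.73 -4.04] [-0.03 -0.01 -0.01] [ 0.22 -0.04  1.75  0.    1.43 -1.3 ]
```

View pics/w4.png

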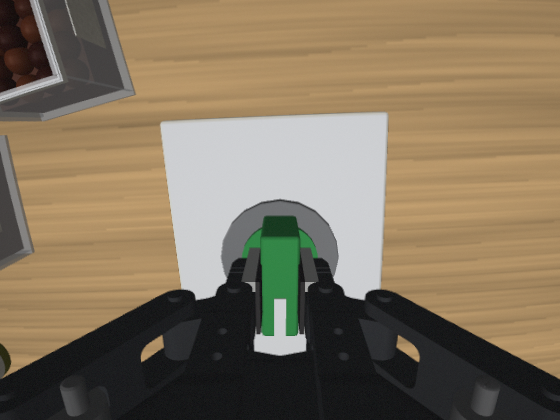

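The lid hangs from the dial, with its far plate edge running from (162,122) to (387,113). I'll work out the lid pose in the hand.

```bash
python3 - <<'E'
from h import *
o=ctrl.get_obs();w=grab("wrist")
c=blob(w,(0,0,165),(179,30,255),(140,90,410,290)); H=cv2.convexHull(c)[:,0]
lines={}
pts=c[:,0].astype(float)
def line(sel,n,f):
    v=cv2.fitLine(np.float32(sel),cv2.DIST_HUBER,0,.01,.01).ravel(); lines[n]=v; return v
top=pts[(pts[:,1]<128)&(pts[:,0]>175)&(pts[:,0]<375)]
lef=pts[(pts[:,0]<182)&(pts[:,1]>135)&(pts[:,1]<270)]
rig=pts[(pts[:,0]>375)&(pts[:,1]>130)&(pts[:,1]<270)]
for n,s in(("t",top),("l",lef),("r",rig)): line(s,n,0)
def at(n,y=None,x=None):
    vx,vy,x0,y0=lines[n]; return (x0+vx/vy*(y-y0),y) if y else (x,y0+vy/vx*(x-x0))
M=R.from_rotvec(o["tool_rot"]).as_matrix();t=o["tool_pos"];zt=t[2]-.0144
Q=onz(w,[at("t",x=180),at("t",x=370),at("l",y=140),at("l",y=260),at("r",y=140),at("r",y=260)],zt)
print(Q.round(4)); 
print("yaws",[np.degrees(np.arctan2(*(Q[j]-Q[i])[:2][::s])) for i,j,s in((0,1,1),(2,3,-1),(4,5,-1))])
print("ymid/width",(Q[3]+Q[5])/2,np.abs(Q[3]-Q[5])[1],np.abs(Q[2]-Q[4])[1],"far edge x",Q[:2,0].mean(), "tcp",t)
print("tool z",M[:,2])
E
```

```text
[[0.472  0.1566 0.1868]
 [0.4728 0.2454 0.1868]
 [0.4805 0.1469 0.1868]
 [0.5421 0.1465 0.1868]
 [0.4858 0.2534 0.1868]
 [0.5472 0.2526 0.1868]]
yaws [np.float64(0.5482255039502315), np.float64(-0.37815636186912477), np.float64(-0.7219882602375067)]
ymid/width [0.54465904 0.19954343 0.18677251] 0.10617577372912354 0.10654308443379584 far edge x 0.47242377910609723 tcp [0.54205351 0.19933132 0.20117251]
tool z [-4.07700618e-03 -8.21372405e-04 -9.99991352e-01]
```

Request:
play_rows([
  [0,[-0.03,-0.5,0],[0,0,-0.08]],
  [0,[-0.03,-0.9,0],[0,0,0]],
  [0,[-0.03,-0.9,0],[0,0,0]],
  [0,[-0.03,-0.9,0],[0,0,0]],
  [0,[-0.03,-0.9,0],[0,0,0]],
  [0,[-0.03,-0.9,0],[0,0,0]],
  [0,[-0.02,-0.9,0],[0,0,0]],
  [0,[-0.02,-0.9,0],[0,0,0]],
])

```text
t: 8.72
tool_pos: [0.5403, -0.142, 0.2032]
tool_rot: [-0.062, -3.14, -0.001]
contact_force: [1.2, -0.1, -3.7]
opening: 0.0146
grip_force: 61.4
```

Request:
play_rows([
  [0,[0,-0.12,0],[0,0,0]],
  [0,[0,0,0],[0,0,0]],
  [0,[0,0,0],[0,0,0]],
])

```text
t: 9.1
tool_pos: [0.5404, -0.1455, 0.2035]
tool_rot: [-0.06, -3.141, -0.001]
contact_force: [-1.1, 0.4, -4.0]
opening: 0.0146
grip_force: 61.3
```

```bash
python3 - <<'E'
from h import *
o=ctrl.get_obs();M=R.from_rotvec(o["tool_rot"]).as_matrix();print(o["tool_pos"].round(4),o["contact_force"].round(2),o["wrist_torque"].round(2),o["q"].round(2),M.round(4).tolist())
print("shift shares",M.T@(np.array([.534,-.147,.1404])-o["tool_pos"])/.05)
w=grab("wrist","pics/w5.png");q=grab("side","pics/side5.png")
E
```

```text
[ 0.5404 -0.1455  0.2035] [-1.13  0.37 -3.99] [0.05 0.   0.  ] [-0.4  -0.08  1.79  0.    1.43 -1.93] [[-0.9993, 0.038, -0.0004], [0.038, 0.9993, 0.0007], [0.0005, 0.0007, -1.0]]
shift shares [ 0.12564118 -0.03473655  1.26104209]
```

View pics/w5.png

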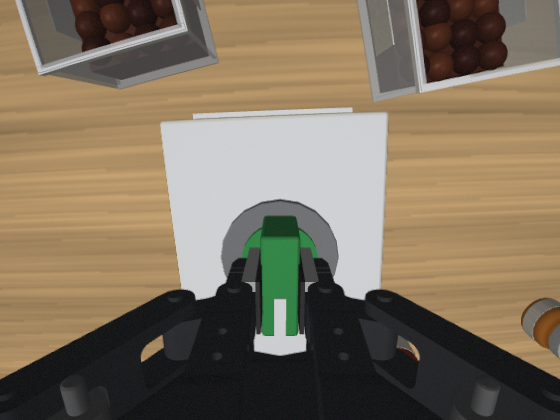

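The lid is over the canister. The far rim edge peeks out at (193,116) to (352,109), so I'll use it to check alignment.

```bash
python3 - <<'E'
from h import *
o=ctrl.get_obs();w=grab("wrist")
P=onz(w,[(193,115),(352,108.5)],.12);L=onz(w,[(162,123),(387,113)],o["tool_pos"][2]-.0144)
print(P.round(4),P.mean(0).round(4)); print(L.round(4),L.mean(0).round(4),o["tool_pos"].round(4))
E
```

```text
[[ 0.4664 -0.2005  0.12  ]
 [ 0.4662 -0.0939  0.12  ]] [ 0.4663 -0.1472  0.12  ]
[[ 0.4718 -0.1976  0.1893]
 [ 0.4712 -0.0923  0.1893]] [ 0.4715 -0.145   0.1893] [ 0.5405 -0.1455  0.2037]
```

Request:
play_rows([
  [0,[0.14,-0.04,0],[0,0,0]],
  [0,[0,0,0.3],[0,0,0]],
  [0,[0,0,0.4],[0,0,0]],
  [0,[0,0,0.2],[0,0,0]],
  [0,[0,0,0],[0,0,0]],
  [0,[0,0,0],[0,0,0]],
])

```text
t: 10.0
tool_pos: [0.5337, -0.1485, 0.1591]
tool_rot: [0.061, 3.14, -0.0]
contact_force: [-0.0, 0.5, -2.6]
opening: 0.0148
grip_force: 61.3
```

Request:
play_rows([
  [0,[0,0,0.08],[0,0,0]],
  [0,[0,0,0.08],[0,0,0]],
  [0,[0,0,0],[0,0,0]],
])

```text
t: 10.38
tool_pos: [0.5331, -0.1482, 0.1503]
tool_rot: [-0.061, -3.14, -0.001]
contact_force: [-0.3, 0.1, -4.3]
opening: 0.0146
grip_force: 61.3
```

Request:
play_rows([
  [0,[0,0.02,0.05],[0,0,0]],
  [0,[0,0,0.05],[0,0,0]],
  [0,[0,0,0],[0,0,0]],
])

```text
t: 10.75
tool_pos: [0.5332, -0.1472, 0.1455]
tool_rot: [-0.061, -3.14, -0.0]
contact_force: [-0.2, -0.2, -3.1]
opening: 0.0149
grip_force: 61.3
```

Request:
play_rows([
  [0,[0,0,0.04],[0,0,0]],
  [0,[0,0,0.04],[0,0,0]],
  [0,[0,0,0],[0,0,0]],
])

```text
t: 11.12
tool_pos: [0.5333, -0.1473, 0.1416]
tool_rot: [-0.061, -3.141, -0.0]
contact_force: [0.5, 0.3, -3.7]
opening: 0.0146
grip_force: 61.3
```

Request:
play_rows([
  [0,[0,0,0.02],[0,0,0]],
  [0,[0,0,0.02],[0,0,0]],
  [0,[0,0,0],[0,0,0]],
])

```text
t: 11.5
tool_pos: [0.5337, -0.1474, 0.1411]
tool_rot: [0.061, 3.14, -0.0]
contact_force: [-3.1, 1.6, 5.6]
opening: 0.0147
grip_force: 62.6
```

Request:
play_rows([
  [0,[0,0,0.02],[0,0,0]],
  [0,[0,0,0],[0,0,0]],
])

```text
t: 11.75
tool_pos: [0.5338, -0.1474, 0.141]
tool_rot: [0.061, 3.14, -0.0]
contact_force: [-6.2, 1.1, 9.5]
opening: 0.0153
grip_force: 63.2
```

The lid seated at TCP z 0.141, where 0.1404 was expected. I'll turn the dial clockwise 20° first, which is safely below the earliest tight point, and log the torque.

```bash
cat > o.py <<'E'
from h import *
o=ctrl.get_obs();M=R.from_rotvec(o["tool_rot"]).as_matrix()
print("t",round(float(o["t"]),2),"yaw",np.degrees(np.arctan2(-M[1,0],-M[0,0])).round(2),"pos",o["tool_pos"].round(4),"F",o["contact_force"].round(1),"T",o["wrist_torque"].round(3),"q6",o["q"][5].round(3),"grip",round(float(o["grip_force"]),1),"e6",o["effort"][5].round(3))
E
python3 o.py
```

```text
t 11.75 yaw -2.23 pos [ 0.5338 -0.1474  0.141 ] F [-6.2  1.1  9.5] T [ 0.523  1.137 -0.004] q6 -1.936 grip 63.2 e6 -0.001
```

Request:
play_rows([
  [0,[0,0,0],[0,0,0]],
  [0,[0,0,0],[0,0,0]],
  [0,[0,0,0],[0,0,0.5]],
  [0,[0,0,0],[0,0,0.5]],
  [0,[0,0,0],[0,0,0.5]],
], force=80)

```text
t: 12.38
tool_pos: [0.5338, -0.1475, 0.1411]
tool_rot: [0.392, 3.116, -0.001]
contact_force: [-6.7, 1.6, 9.9]
opening: 0.0142
grip_force: 82.8
```

```bash
python3 o.py
```

```text
t 12.38 yaw -14.35 pos [ 0.5338 -0.1475  0.1411] F [-6.7  1.6  9.9] T [0.476 1.126 0.075] q6 -1.724 grip 82.8 e6 -0.376
```

Request:
play_rows([
  [0,[0,0,0],[0,0,0.5]],
  [0,[0,0,0],[0,0,0.5]],
  [0,[0,0,0],[0,0,0]],
])

```text
t: 12.75
tool_pos: [0.5338, -0.1475, 0.1411]
tool_rot: [0.606, 3.082, -0.0]
contact_force: [-5.2, 1.8, 10.2]
opening: 0.0144
grip_force: 82.8
```

```bash
python3 o.py
```

```text
t 12.75 yaw -22.24 pos [ 0.5338 -0.1475  0.1411] F [-5.2  1.8 10.2] T [0.465 1.042 0.063] q6 -1.586 grip 82.8 e6 0.17
```

Request:
play_rows([
  [0,[0,0,0],[0,0,0.5]],
  [0,[0,0,0],[0,0,0]],
])

```text
t: 13.0
tool_pos: [0.5338, -0.1475, 0.1411]
tool_rot: [0.713, 3.059, -0.0]
contact_force: [-5.6, 1.9, 10.4]
opening: 0.0144
grip_force: 82.8
```

```bash
python3 o.py
```

```text
t 13.0 yaw -26.24 pos [ 0.5338 -0.1475  0.1411] F [-5.6  1.9 10.4] T [0.482 1.08  0.113] q6 -1.517 grip 82.8 e6 0.169
```

Request:
play_rows([
  [0,[0,0,0],[0,0,0.5]],
  [0,[0,0,0],[0,0,0]],
])

```text
t: 13.25
tool_pos: [0.5338, -0.1475, 0.1411]
tool_rot: [0.819, 3.032, -0.0]
contact_force: [-4.3, 2.1, 9.2]
opening: 0.0145
grip_force: 82.8
```

```bash
python3 o.py
```

```text
t 13.25 yaw -30.23 pos [ 0.5338 -0.1475  0.1411] F [-4.3  2.1  9.2] T [0.459 1.052 0.078] q6 -1.447 grip 82.8 e6 0.21
```

Request:
play_rows([
  [0,[0,0,0],[0,0,0.5]],
  [0,[0,0,0],[0,0,0]],
])

```text
t: 13.5
tool_pos: [0.5339, -0.1475, 0.1411]
tool_rot: [0.924, 3.002, -0.0]
contact_force: [-4.9, 2.2, 8.6]
opening: 0.0143
grip_force: 82.8
```

```bash
python3 o.py
```

```text
t 13.5 yaw -34.21 pos [ 0.5339 -0.1475  0.1411] F [-4.9  2.2  8.6] T [0.446 1.069 0.244] q6 -1.377 grip 82.8 e6 0.34
```

The torque is rising to 0.24, so the flange is tight from about -30°. I'll take another 4° and check.

Request:
play_rows([
  [0,[0,0,0],[0,0,0.5]],
  [0,[0,0,0],[0,0,0]],
])

```text
t: 13.75
tool_pos: [0.5339, -0.1475, 0.1411]
tool_rot: [1.027, 2.968, -0.001]
contact_force: [-5.1, 1.2, 9.2]
opening: 0.0145
grip_force: 82.8
```

```bash
python3 o.py
```

```text
t 13.75 yaw -38.19 pos [ 0.5339 -0.1475  0.1411] F [-5.1  1.2  9.2] T [0.459 1.065 0.327] q6 -1.308 grip 82.8 e6 0.436
```

Request:
play_rows([
  [0,[0,0,0],[0,0,0.4]],
  [0,[0,0,0],[0,0,0]],
])

```text
t: 14.0
tool_pos: [0.5339, -0.1475, 0.1411]
tool_rot: [1.11, 2.938, -0.001]
contact_force: [-5.6, 1.8, 9.9]
opening: 0.0143
grip_force: 82.8
```

```bash
python3 o.py
```

```text
t 14.0 yaw -41.39 pos [ 0.5339 -0.1475  0.1411] F [-5.6  1.8  9.9] T [0.536 1.023 0.324] q6 -1.252 grip 82.8 e6 0.421
```

The torque has levelled off, so the clutch gave at about -37.5° to -38.5°. I'll add 5.5° for a total slip of about 8–9°, then look before letting go.

Request:
play_rows([
  [0,[0,0,0],[0,0,0.4]],
  [0,[0,0,0],[0,0,0.3]],
  [0,[0,0,0],[0,0,0]],
])

```text
t: 14.38
tool_pos: [0.5339, -0.1475, 0.1411]
tool_rot: [1.252, 2.88, -0.0]
contact_force: [-5.2, 2.8, 8.9]
opening: 0.0144
grip_force: 82.8
```

```bash
python3 o.py; python3 - <<'E'
from h import *
w=grab("wrist"); cv2.imwrite("pics/w6.png",cv2.resize(w["color"][90:400,150:420],None,fx=1.9,fy=1.9))
E
```

```text
t 14.38 yaw -46.98 pos [ 0.5339 -0.1475  0.1411] F [-5.2  2.8  8.9] T [0.371 1.062 0.35 ] q6 -1.155 grip 82.8 e6 0.404
```

View pics/w6.png

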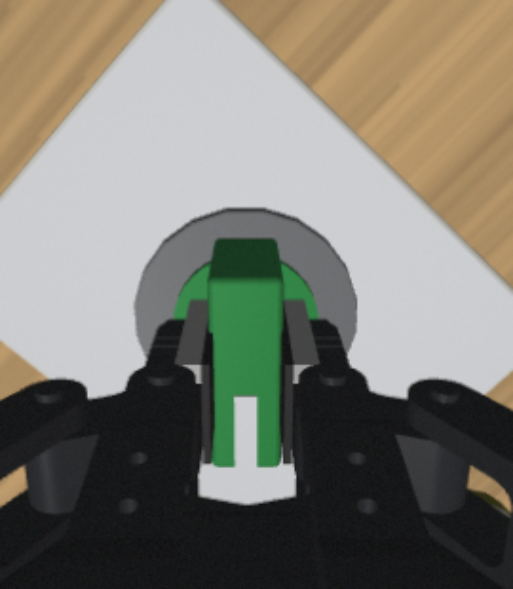

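The dial is square in the hand and the lid is in place. The red mark is hidden by the fingers. I'll ease off the preload, let go and rise.

Request:
play_rows([
  [0,[0,0,-0.03],[0,0,0]],
  [0,[0,0,0],[0,0,0]],
  [1,[0,0,0],[0,0,0]],
  [1,[0,0,0],[0,0,0]],
  [1,[0,0,0],[0,0,0]],
  [1,[0,0,0],[0,0,0]],
  [1,[0,0,0],[0,0,0]],
  [1,[0,0,0],[0,0,0]],
])

```text
t: 15.42
tool_pos: [0.5334, -0.1473, 0.1403]
tool_rot: [-1.254, -2.881, -0.0]
contact_force: [-0.4, 0.4, -0.9]
opening: 0.0856
grip_force: 0.0
```

Request:
play_rows([
  [1,[0,0,-0.3],[0,0,0]],
  [1,[0,0,-0.7],[0,0,0]],
  [1,[0,0,-0.9],[0,0,0]],
  [1,[-0.5,0,-0.5],[0,0,0]],
  [1,[-0.7,0,0],[0,0,0]],
  [1,[0,0,0],[0,0,0]],
  [1,[0,0,0],[0,0,0]],
])

```text
t: 16.3
tool_pos: [0.5739, -0.1909, 0.2605]
tool_rot: [-1.254, -2.88, -0.0]
contact_force: [0.5, 0.4, -0.5]
opening: 0.0851
grip_force: 0.0
```

```bash
python3 o.py; python3 - <<'E'
from h import *
import pickle
w=grab("wrist"); pickle.dump(w,open("w7.pkl","wb")); cv2.imwrite("pics/w7.png",cv2.resize(w["color"][20:320,130:530],None,fx=2,fy=2))
E
```

```text
t 16.3 yaw -47.04 pos [ 0.5739 -0.1909  0.2605] F [ 0.5  0.4 -0.5] T [-0.018  0.023  0.054] q6 -1.194 grip 0.0 e6 -0.0
```

View pics/w7.png

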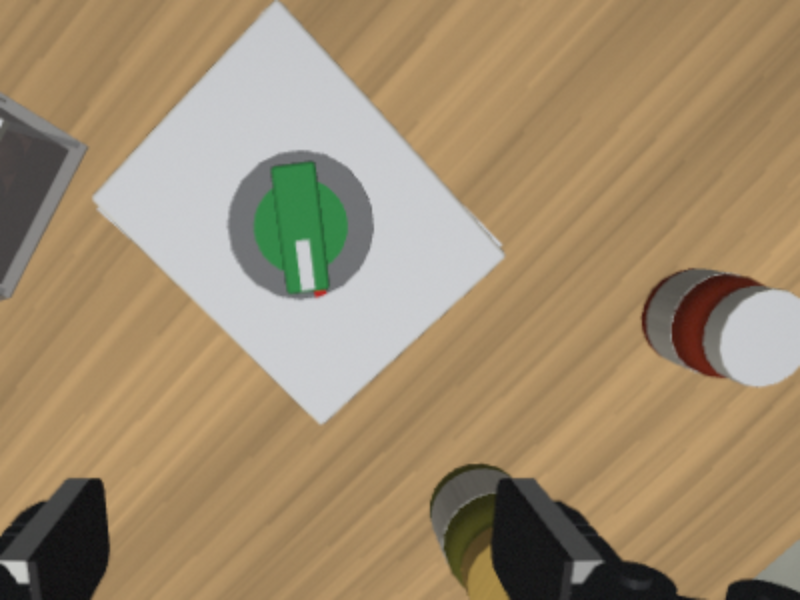

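The lid is on with the dial released. The red mark at crop (320,293) shows to one side of the bar, so there is slip. I'll measure the slip and the seating.

```bash
python3 - <<'E'
from h import *
import pickle;w=pickle.load(open("w7.pkl","rb"))
f=lambda p:np.array(p)/2+[130,20]
C=onz(w,f([(276,1),(503,256),(320,424),(94,199)]),.126);print("lid",C.mean(0).round(4),[np.linalg.norm(C[i]-C[i-1]).round(4) for i in range(4)],np.degrees(np.arctan2(*(C[1]-C[0])[[1,0]])),np.degrees(np.arctan2(*(C[2]-C[3])[[1,0]])))
hsv=cv2.cvtColor(w["color"],cv2.COLOR_BGR2HSV)
k=np.zeros(hsv.shape[:2],np.uint8);k[85:180,240:325]=255
ff=cv2.findContours(cv2.inRange(hsv,(0,0,60),(179,60,140))&k,cv2.RETR_EXTERNAL,cv2.CHAIN_APPROX_NONE)[0]
e=cv2.fitEllipse(cv2.convexHull(np.vstack([x for x in ff if len(x)>10])));F=onz(w,[e[0]],.132)[0]
r=np.argwhere(cv2.inRange(hsv,(0,120,100),(8,255,255))&k)[:,::-1];Rm=onz(w,[r.mean(0)],.132)[0]
B=onz(w,f([(272,168),(314,162),(328,289),(289,293)]),.164); ax=(B[2]+B[3]-B[0]-B[1])
a=lambda v:np.degrees(np.arctan2(v[1],v[0]))
print("flange",F.round(4),"red",len(r),Rm.round(4),a(Rm-F),"bar",a(ax),"bar ctr",B.mean(0).round(4))
rr=onz(w,r,.132);print("red span",sorted(a((p-F)) for p in rr)[::max(1,len(r)-1)])
E
```

```text
lid [ 0.5344 -0.1478  0.126 ] [np.float64(0.1066), np.float64(0.1366), np.float64(0.107), np.float64(0.136)] -2.906271305824709 -3.103876528550036
flange [ 0.5335 -0.1468  0.132 ] red 14 [ 0.5583 -0.1617  0.132 ] -30.966828386247194 bar -39.81708725646764 bar ctr [ 0.5345 -0.1474  0.164 ]
red span [np.float64(-35.50502328662134), np.float64(-26.68987521797779)]
```

The slip is about 8–9°, the lid is centred to about 0.5 mm and its yaw is about -3°, inside the 4.6° limit. I'll hand it in.

```bash
python3 -c "
from station import ctrl
print(ctrl.finish_job())"
```

```text
the job is handed in; nothing more can be done
None
```

I handed the job in with no pass or fail returned: the lid sits on the canister centred to about 0.5 mm and 3° off square (limit 4.6°), the clutch has slipped about 8–9° by camera, the dial is let go, and the jars were not touched.

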